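# Pass a part carrier through a self-closing flap

## Task

Hand the small blue part carrier that stands in the lane over to the finished-parts pocket: with one finger push the red lever forward so that the yellow spring flap swings open, and while that finger keeps it open push the carrier along the lane with the other finger until it stands wholly behind the flap. Then come away so that the flap closes behind it. Only push: do not squeeze, lift or tip the carrier, and leave the other things on the worktop where they are.

Things in the scene. Friction and masses are not known exactly. Their poses are not given: they have to be found in the camera images.
- station: Fixed station: aluminium plate 6 mm thick (its frame: x -130..100, y -40..62 mm) with a lane along x. Origin: plate's underside (worktop height), lane centre line, plane of the closed flap. x runs along the lane through the flap into the pocket, y left, z up. Lane: y +-13.5 between curbs 5 mm high, 4 thick, x -120..45, under the flap and on into the pocket. Plate left of it (y 26..62, x < 0) is free.
- doorway (a point): Middle of the doorway on the plate's top face: station (0, 0, 6). The doorway is 27 mm wide (y +-13.5) between the hinge pin at station y 21 (62 mm high above the worktop) and a grey post at y -30..-13.5, 42 mm high. All heights here are above the worktop.
- pocket (a point): Middle of the pocket floor, station (48, 0, 6). The pocket behind the flap spans x 6..90, y +-22; walls 4 mm thick, tops 42 mm high; open above up to x = 50, from there covered by an amber shield (36 mm above its floor, top 46 mm high).
- flap (a joint): Angle of the yellow flap, rad: 0 closed, 2.4 most. Hinged on the upright pin at station (0, 21); a spring closes it (0.03 N m closed, 0.08 at 1.8). Flap 34 mm long, 3 thick, 13..39 mm high. It cannot swing into the pocket; it opens outward only, towards the lane's open end, clockwise from above, sweeping the lane back to x -35. From 1.40 on the lane is free for a carrier.
- lever_mid (a point): Mid of the pushing face of the red lever, 35 mm high; turns with the flap. The lever is an upright plate, 100 mm long, 4 thick, 14..56 mm high, fixed to the flap across the pin. Closed it sticks out left, leaning back a little: face from station (-12, 18) to (-34, 116). Pushed to +x it opens the flap; at 1.80 rad it lies along the lane, its left face at y 33, x 0..100.
- lever_end (a point): Free end of the lever's pushing face, closed at station (-34, 116). A finger that travels straight along +x with its right-hand side at y 33 starts to push with its middle at about x -30, has the flap open at 1.40 when its middle is at about x 0 and at 1.80 soon after, then slides along the lever's face and keeps it open until about x 95.
- carrier: Part carrier to be passed: a blue plastic block 23x23 mm, 18 mm high, with a steel sleeve (14 mm diameter) standing fixed in its middle up to 36 mm; about 60 g. It stands in the lane, its sides along the lane. Origin: centre of its underside, 6 mm above the worktop. It starts 80 to 105 mm before the flap.
- spare_a: Bystander: loose chrome sleeve, 19 mm diameter, 30 mm high, standing on the worktop right of the plate; origin at the centre of its underside.
- spare_b: Bystander: another chrome sleeve like spare_a.
- stick: Bystander: yellow stepped plastic stick, 18x110x22 mm, lying; origin under its centre.
- driver: Bystander: screwdriver with yellow handle, 25x167x24 mm, lying; origin under its centre.
- nut: Bystander: black ring nut, 38 mm diameter, 18 mm high; origin under its centre.
Mind the look-alikes: they are no part of the job. Leave any green look-alike of the carrier alone.

How it is judged:
By the outcome, as a careful person would: the job done as asked, in the order asked, and still so for the second after the job is handed in, with the robot touching nothing.
It also fails if it takes over 38 s, if anything falls off the work surface, if the arm or the gripper's body presses on something with over 40 N, if the wrist force passes 120 N, or if a joint passes its speed limit or range.

## Robot

A 7-joint arm with a two-finger parallel gripper is mounted at the origin on a cart in front of the work surface, level with it; the furniture and walls round the work are solid. World frame = base frame: x ahead of the robot, y to its left, z up, the work surface at z = 0. Lengths are in m, angles in rad, forces in N, time in s.
With the tool pointing down it reaches from about 0.4 to 0.875 m from the base axis. Payload 6.5 kg.
Tool frame: the origin (TCP) lies between the finger pads; the fingertips stand 17 mm ahead of it and the grasp point (between the pads) lies 2 mm behind it; x points along the fingers, y is the direction in which the jaws open and shut, and the axes are right-handed (so a half turn about x gives the same grasp; the last joint's range is limited). The gripper opens to 88 mm and grips with 3 to 60 N. Pads are 18 mm wide; open, the fingers measure 123 mm over their backs; the gripper's body (75 mm by 187 mm) begins 45 mm behind the grasp point.
Start: joints at [1.179, 0.536, -0.004, 1.538, 0.003, 1.067, -0.071], TCP at [0.208, -0.616, 0.256] pointing down, gripper open.
Joint ranges: [-2.7, 2.7], [-0.37, 2.16], [-1.27, 1.26], [0.24, 2.4], [-1.31, 4.45], [0.19, 1.91], [-2.76, 2.76]. Speed limits (rad/s): [2.39, 2.39, 3.14, 3.14, 3.14, 3.14, 3.14].

## Interface

Orientations are given as [roll, pitch, yaw] about the fixed x, y, z axes, in that order (R = Rz(yaw) Ry(pitch) Rx(roll)).
In Python, from plant import env, vision, workorder gives the robot as it stands.
- The arm moves only by the tool step_arm, never from a script. Its argument "increments" is a list of rows, each an object of numbers: "tx", "ty", "tz": the shift along the tool's x, y, z in m; "yaw": the turn about the tool's x in degrees. In form: [{"tx": .., "ty": .., "tz": .., "yaw": ..}, ...]. A call has 1 to 10 rows; each row is the pose to reach, as a shift and turn from the pose measured when the call began, along the tool's axes at that moment; what a row does not reach only later rows make up. A row lasts 1/12 s, in which the tool goes at most 41.7 mm and 7.16 degrees, less where a joint would pass 70% of its speed; a pose out of reach is approached as far as the arm can. A call with a gripper value outside its range is refused whole. "grip" is the opening, from 0 (shut) to 1 (fully open), set as the call begins (left out, the last holds). The fingers move at their own pace and stop on an object; "squeeze" is the grip in N (left out, the last holds). Time passes only in rows, so rows that repeat a pose let the fingers close. It gives the time, the measured TCP pose, the force and the opening at its end, in the units of the state.
- env.state(): the state, without advancing time (a new reading comes with each control period).
- vision.snapshot(name): name is "side" or "top"; returns the picture (480x640x3 uint8, red, green, blue); there is no depth.
- vision.camera_params(name): a dict with "intrinsics" (3x3 intrinsics, pixels), "world_from_camera" (4x4, takes a point from camera to world coordinates). Camera axes: x right, y down, z forward; pixel columns grow to the right and rows downward; lengths in m; the calibration is good to about 2 mm. A picture is of the moment at which its call begins. camera_params takes no time and is no camera call.
- workorder.job_done(): hands the job in, once; it reports no verdict.
The state is a dict: "time_s": time; "joints": joint angles; "joint_vel": joint speeds; "joint_torque": joint torques, N m; "position": TCP position; "orientation": TCP orientation; "ft_force": force on the tool from outside, world axes, zero at the start; "moment": the same for the moment, N m; "gripper_width": opening from 0.0 (shut) to 1.0 (fully open).
Only numpy, scipy, OpenCV 4.12 (cv2) and the standard library are available. Lean on these libraries where they do the work, as an engineer would, in place of code of your own. Each camera call takes 0.05 s, during which the arm holds its last target. There are 200 camera calls.

## Working session

There is one attempt and no reset: what is moved stays moved. The work goes in short steps, Python scripts to look and compute and a tool call to move; the robot and the scene stay as the last step left them, time stands still between calls to the robot, and variables do not carry over. Pictures are saved under pics/ and viewed, about 8 in all and at most 12, crops included, and the job is handed in when it is done.

Besides the shell and the picture viewer there is one more tool, called as a command line: name --argument value ..., lists and objects as JSON in quotes. step_arm: Moves the arm, as the interface text tells. Its arguments: {"type":"object","properties":{"increments":{"type":"array","items":{"type":"object","properties":{"tx":{"type":"number"},"ty":{"type":"number"},"tz":{"type":"number"},"yaw":{"type":"number"}}}},"grip":{"type":"number"},"squeeze":{"type":"number"}},"required":["increments"]}

```bash
mkdir -p pics; ls; python3 - <<'E'
from plant import env, vision
import cv2,json
for n in("top","side"):
    cv2.imwrite(f"pics/{n}0.png",vision.snapshot(n)[:,:,::-1])
    p=vision.camera_params(n);print(n,p["intrinsics"],p["world_from_camera"])
print(env.state())
E
```

```text
pics
top [[611.23487602   0.         317.40623473]
 [  0.         611.23487602 247.27923343]
 [  0.           0.           1.        ]] [[-2.75840440e-04 -9.98589538e-01  5.30929253e-02  4.75181598e-01]
 [-9.99999931e-01  2.62232131e-04 -2.63277225e-04 -1.58293599e-02]
 [ 2.48983211e-04 -5.30929943e-02 -9.98589541e-01  1.42425690e+00]
 [ 0.00000000e+00  0.00000000e+00  0.00000000e+00  1.00000000e+00]]
side [[550.61255464   0.         319.2207829 ]
 [  0.         550.61255464 239.99705341]
 [  0.           0.           1.        ]] [[ 0.97354201 -0.14778337  0.17428719  0.36179509]
 [-0.22754201 -0.55689731  0.79880537 -0.93663575]
 [-0.02099009 -0.81732824 -0.57578986  0.69660809]
 [ 0.          0.          0.          1.        ]]
{'time_s': 0.1, 'joints': array([ 1.17883913,  0.53704119, -0.0044765 ,  1.53870404,  0.00262525,
        1.06733999, -0.07118512]), 'joint_vel': array([-1.80074873e-04,  2.16344168e-04,  3.46300357e-04, -1.45511167e-03,
       -1.54564377e-04,  2.30700355e-03, -5.79297559e-06]), 'joint_torque': array([ 2.69662807e-03, -5.72081888e+01,  9.94297005e-01, -2.52232522e+01,
       -5.60221786e-02,  1.33837576e-02,  2.85139259e-05]), 'position': array([ 0.20786221, -0.61533667,  0.25498564]), 'orientation': array([-1.49458653,  1.56930959,  1.97289452]), 'ft_force': array([ 0.11480803, -0.55342043, -0.1146729 ]), 'moment': array([-0.00509367, -0.01265231, -0.01305702]), 'gripper_width': 1.0009613121270116}
```

View pics/top0.png

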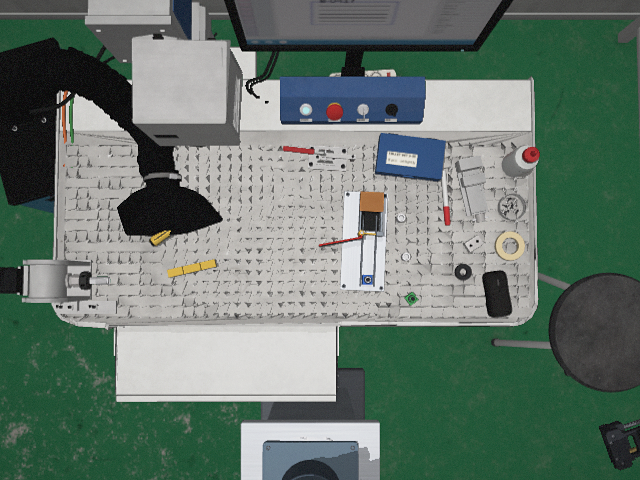

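View pics/side0.png

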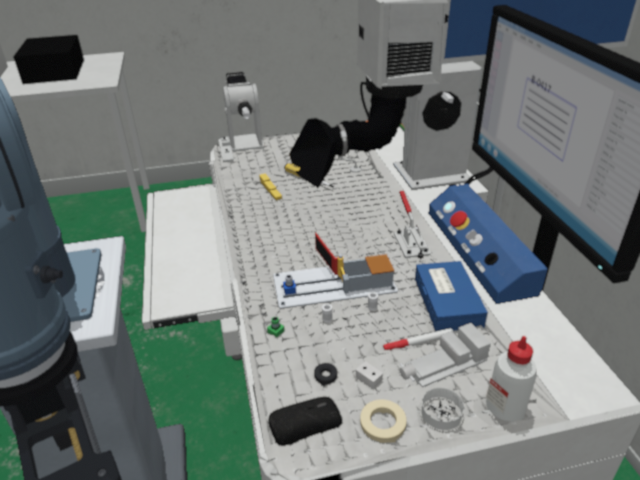

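The top view shows the station at about px (363,240), with its lane along image-up (world +x). The carrier is near (368,280), the red lever spans (320,245)-(362,237), and the green look-alike is at (411,298). Next I zoom in.

```bash
cat > h.py <<'E'
import numpy as np,cv2
from plant import env,vision
def pix2w(n,u,v,z):
    p=vision.camera_params(n);T=np.array(p["world_from_camera"]);K=np.array(p["intrinsics"])
    d=T[:3,:3]@np.linalg.solve(K,[u,v,1]);o=T[:3,3]
    return o+d*(z-o[2])/d[2]
def w2pix(n,P):
    p=vision.camera_params(n);T=np.linalg.inv(np.array(p["world_from_camera"]));K=np.array(p["intrinsics"])
    c=K@(T[:3,:3]@np.asarray(P).T+T[:3,3:]);return (c[:2]/c[2]).T
def crop(n,name,u0,v0,w,h,s,im=None):
    im=vision.snapshot(n)[:,:,::-1] if im is None else im
    cv2.imwrite(f"pics/{name}.png",cv2.resize(im[v0:v0+h,u0:u0+w],None,fx=s,fy=s,interpolation=cv2.INTER_CUBIC))
E
python3 - <<'E'
from h import *
im=cv2.imread("pics/top0.png")
crop("top","c0",310,185,120,115,5,im)
g=im.astype(int)
w=(g.min(2)>200)
# plate: white bright
sub=np.zeros(w.shape,np.uint8);sub[186:294,338:390]=w[186:294,338:390]
E
```

```text
(no output)
```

View pics/c0.png

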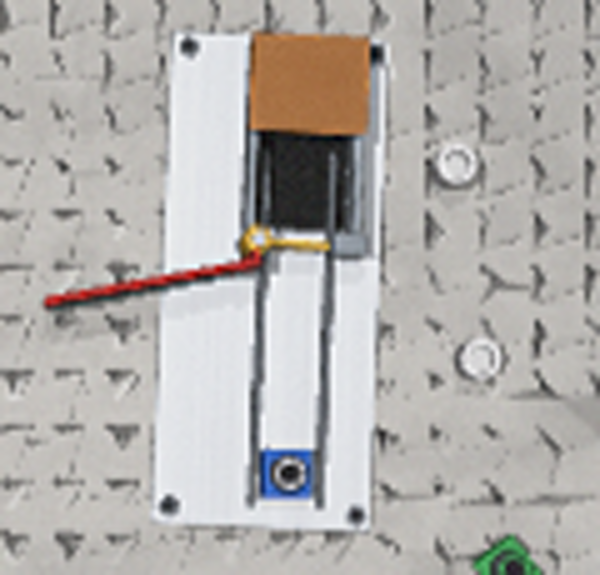

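The zoom shows these features in crop pixels. Plate corners: (174,33), (387,43), (153,522), (369,526). Pin: (257,237). Lever end: (47,302). Carrier sleeve: (289,473). I'll fit the station pose from them.

```bash
cat > fit.py <<'E'
from h import *
from scipy.optimize import least_squares
S=np.array([[-130,-40,6],[-130,62,6],[100,62,6],[0,21,62],[-34,116,56],[50,-26,46],[50,26,46],[90,26,46],[90,-26,46],[-120,15.5,11],[-120,-15.5,11]])/1e3
C=np.array([[369,526],[153,522],[174,33],[257,237],[47,302],[365,135],[248,131],[252,33],[371,38],[251,504],[320,506]],float)
P=(C+.5)/5-.5+[310,185]
def tw(q,S):
    c,s=np.cos(q[2]),np.sin(q[2]);S=np.atleast_2d(S)
    return np.c_[q[0]+c*S[:,0]-s*S[:,1],q[1]+s*S[:,0]+c*S[:,1],S[:,2]]
r=least_squares(lambda q:(w2pix("top",tw(q,S))-P).ravel(),[.5,-.1,0],loss="soft_l1")
q=r.x
if __name__=="__main__":
    print("station",q,"deg",np.degrees(q[2]));print((r.fun.reshape(-1,2)).round(2))
    def ws(p): 
        c,s=np.cos(q[2]),np.sin(q[2]);d=p[:2]-q[:2];return [c*d[0]+s*d[1],-s*d[0]+c*d[1]]
    u,v=(np.array([289.5,472.5])+.5)/5-.5+[310,185];print("carrier sleeve top",ws(pix2w("top",u,v,.042)))
    for uv in([262,451],[311,452],[310,498],[262,497]):
        u,v=(np.array(uv)+.5)/5-.5+[310,185];print("block top corner",ws(pix2w("top",u,v,.024)))
    np.save("q.npy",q)
    # side-view check
    im=cv2.imread("pics/side0.png")
    for p in w2pix("side",tw(q,S)): cv2.circle(im,tuple(np.round(p*1).astype(int)),1,(0,0,255),-1)
    crop("side","s1",260,215,150,100,5,im)
E
python3 fit.py
```

```text
station [ 0.58166889 -0.13564986 -0.04351669] deg -2.493322549804345
[[ 0.44  0.83]
 [-0.39 -0.28]
 [-0.52 -1.09]
 [ 0.47 -0.36]
 [-0.66  0.13]
 [-0.04 -0.5 ]
 [ 0.42 -0.69]
 [ 0.32  1.38]
 [-0.58  1.37]
 [ 0.4  -0.11]
 [ 0.03  0.07]]
carrier sleeve top [np.float64(-0.10516758170112643), np.float64(0.0017704246931329907)]
block top corner [np.float64(-0.0958073612302598), np.float64(0.01325321262472113)]
block top corner [np.float64(-0.09529469611969896), np.float64(-0.009172833478262685)]
block top corner [np.float64(-0.11631678108962454), np.float64(-0.009525215435001854)]
block top corner [np.float64(-0.11680954760506508), np.float64(0.012425985886426728)]
```

View pics/s1.png

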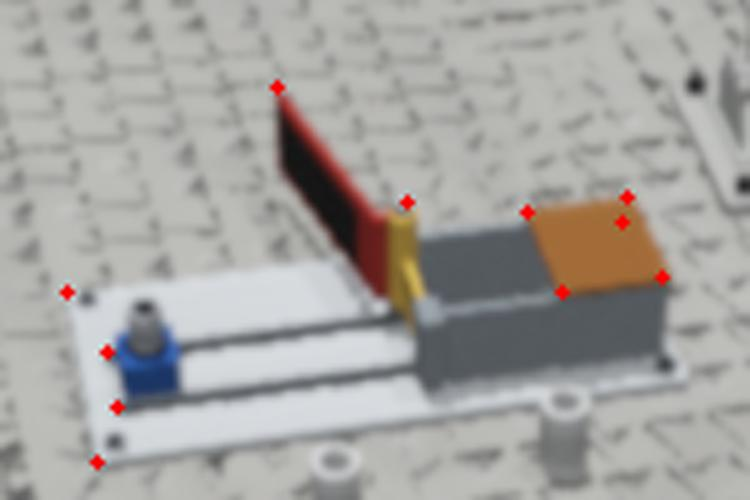

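```bash
sed -i 's/\[90,26,46\],\[90,-26,46\]/[94,26,46],[94,-26,46]/' fit.py; python3 fit.py; cat > plan.py <<'E'
from h import *
from scipy.spatial.transform import Rotation as Ro
import sys
from fit import tw
q=np.load("q.npy")
def goal(xs,ys,tipz):  # R finger centre in station mm
    phi,D=np.radians(61),.0908
    u=np.array([np.sin(phi),np.cos(phi)]);c=np.array([xs,ys])/1e3+u*D/2
    return tw(q,[c[0],c[1],tipz/1e3+.017])[0]
def rep(xs,ys,z):
    s=env.state();R=Ro.from_euler("xyz",s["orientation"]).as_matrix();p=np.array(s["position"])
    g=goal(xs,ys,z);d=R.T@(g-p)
    jaw=R[:,1];cur=np.arctan2(jaw[1],jaw[0]);want=q[2]+np.radians(90-61)
    # turn about tool x (down) : find sign
    dy=(want-cur+np.pi/2)%np.pi-np.pi/2
    st=tw([0,0,0],[0,0,0])
    c,sn=np.cos(q[2]),np.sin(q[2]);e=p[:2]-q[:2]
    print("t",s["time_s"],"TCP",p.round(4),"goal",g.round(4),"shift tool mm",(d*1e3).round(1),"yaw deg",np.degrees(-dy).round(1),"(about tool x) tilt",R[2].round(4))
    print("TCP station mm",(1e3*np.array([c*e[0]+sn*e[1],-sn*e[0]+c*e[1]])).round(1),"F",s["ft_force"].round(1),"w",s["gripper_width"],"jaw world deg",np.degrees(cur).round(2),"want",np.degrees(want).round(2),"j",s["joints"].round(2))
if __name__=="__main__": rep(*map(float,sys.argv[1:4]))
E
python3 plan.py -135 1.5 80
```

```text
station [ 0.58103667 -0.13563827 -0.04478351] deg -2.5659060467246704
[[ 0.36  1.12]
 [-0.46 -0.04]
 [-0.47 -0.86]
 [ 0.46 -0.09]
 [-0.68  0.35]
 [-0.02 -0.21]
 [ 0.45 -0.42]
 [ 0.44 -0.1 ]
 [-0.46 -0.09]
 [ 0.33  0.15]
 [-0.04  0.35]]
carrier sleeve top [np.float64(-0.10453763534723377), np.float64(0.001653926074727751)]
block top corner [np.float64(-0.0951919690202169), np.float64(0.01314856251304626)]
block top corner [np.float64(-0.09465089454238937), np.float64(-0.009276816140126702)]
block top corner [np.float64(-0.11567251623907877), np.float64(-0.00965582902577032)]
block top corner [np.float64(-0.11619309059457102), np.float64(0.012294730434822734)]
t 0.1 TCP [ 0.2079 -0.6153  0.255 ] goal [ 0.4869 -0.1079  0.097 ] shift tool mm [ 158.5 -391.2 -426.8] yaw deg 82.2 (about tool x) tilt [-1.0e+00 -1.5e-03  1.0e-04]
TCP station mm [-351.3 -495.9] F [ 0.1 -0.6 -0.1] w 1.0009613121270116 jaw world deg -71.33 want 26.43 j [ 1.18  0.54 -0.    1.54  0.    1.07 -0.07]
```

step_arm --grip 0.833 --increments '[{"tx": 0,"ty": -20,"tz": -22,"yaw": -6}]'

```text
time_s: 0.18
position: [0.2223, -0.5844, 0.255]
orientation: [0.058, 1.566, -2.663]
ft_force: [-0.3, -0.4, -0.7]
gripper_width: 0.947
```

My last row was in mm rather than m. The step limit clipped it, and it moved in the intended direction. I'll use metres from here.

step_arm --increments '[{"tx": 0,"ty": -0.024,"tz": -0.026,"yaw": -6},{"tx": 0,"ty": -0.048,"tz": -0.052,"yaw": -12},{"tx": 0,"ty": -0.072,"tz": -0.078,"yaw": -18},{"tx": 0,"ty": -0.096,"tz": -0.104,"yaw": -24},{"tx": 0,"ty": -0.12,"tz": -0.13,"yaw": -30},{"tx": 0,"ty": -0.144,"tz": -0.156,"yaw": -36},{"tx": 0,"ty": -0.168,"tz": -0.182,"yaw": -42},{"tx": 0,"ty": -0.192,"tz": -0.208,"yaw": -48},{"tx": 0,"ty": -0.216,"tz": -0.234,"yaw": -54},{"tx": 0,"ty": -0.216,"tz": -0.234,"yaw": -54}]'

```text
time_s: 1.02
position: [0.3502, -0.2852, 0.2536]
orientation: [-1.429, 1.567, 3.089]
ft_force: [-0.6, 0.7, -0.3]
gripper_width: 0.833
```

```bash
python3 plan.py -138 1.5 80
```

```text
t 1.0167 TCP [ 0.3502 -0.2852  0.2536] goal [ 0.4839 -0.1078  0.097 ] shift tool mm [ 156.1   97.6 -200. ] yaw deg -37.5 (about tool x) tilt [-1.e+00 -4.e-03  6.e-04]
TCP station mm [-223.9 -159.8] F [-0.6  0.7 -0.3] w 0.8326527306617127 jaw world deg -11.1 want 26.43 j [ 0.9   0.23 -0.37  2.02  0.1   0.91  0.29]
```

step_arm --increments '[{"tx": 0.018,"ty": 0.0122,"tz": -0.025,"yaw": -5},{"tx": 0.036,"ty": 0.0244,"tz": -0.05,"yaw": -10},{"tx": 0.054,"ty": 0.0366,"tz": -0.075,"yaw": -15},{"tx": 0.072,"ty": 0.0488,"tz": -0.1,"yaw": -20},{"tx": 0.09,"ty": 0.061,"tz": -0.125,"yaw": -25},{"tx": 0.11,"ty": 0.0732,"tz": -0.15,"yaw": -30},{"tx": 0.13,"ty": 0.0854,"tz": -0.175,"yaw": -35},{"tx": 0.15,"ty": 0.0976,"tz": -0.2,"yaw": -37.5},{"tx": 0.156,"ty": 0.0976,"tz": -0.2,"yaw": -37.5},{"tx": 0.156,"ty": 0.0976,"tz": -0.2,"yaw": -37.5}]'

```text
time_s: 1.85
position: [0.4831, -0.1065, 0.0953]
orientation: [-2.241, 1.563, 2.934]
ft_force: [-0.1, -0.3, 0.5]
gripper_width: 0.834
```

```bash
python3 - <<'E'
from h import *
crop("top","c2",310,190,120,115,5)
im=vision.snapshot("side")[:,:,::-1]; crop("side","s2",230,190,150,110,5,im)
E
python3 plan.py -138 1.5 13; cd pics; python3 -c "
import cv2,numpy as np
a=cv2.imread('c2.png');b=cv2.imread('s2.png');b=cv2.resize(b,(750,550))
"
```

```text
t 1.95 TCP [ 0.4831 -0.1089  0.097 ] goal [ 0.4839 -0.1078  0.03  ] shift tool mm [67.   1.6 -0.6] yaw deg -0.1 (about tool x) tilt [-1.     -0.005  -0.0019]
TCP station mm [-99.   22.3] F [-0.7  0.4  0.4] w 0.8329559182563309 jaw world deg 26.29 want 26.43 j [ 0.5   0.57 -0.46  2.02  0.42  0.64  0.22]
```

View pics/s2.png

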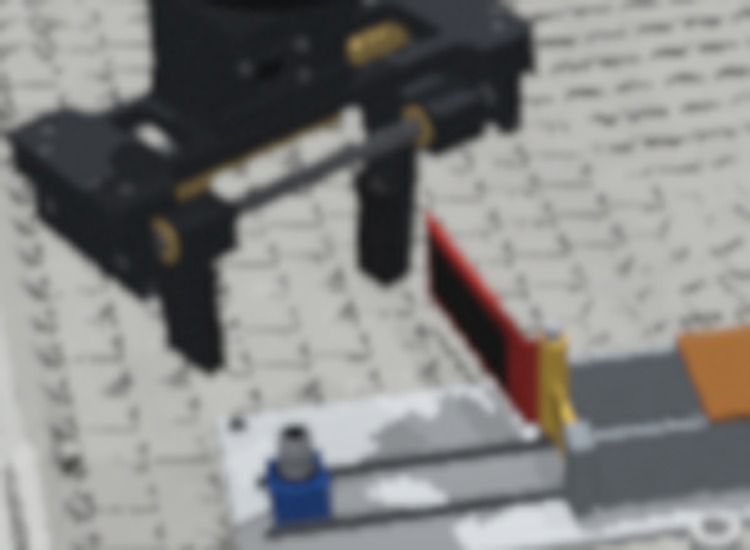

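The side view shows both fingers hanging clear. The rear one is behind the carrier's end of the plate, tip near (205,365). The front one is short of the lever, tip near (385,280). The lane and lever are undisturbed, so I descend.

step_arm --increments '[{"tx": 0.02,"ty": 0.0016,"tz": -0.0006,"yaw": 0},{"tx": 0.04,"ty": 0.0016,"tz": -0.0006,"yaw": 0},{"tx": 0.058,"ty": 0.0016,"tz": -0.0006,"yaw": 0},{"tx": 0.067,"ty": 0.0016,"tz": -0.0006,"yaw": 0},{"tx": 0.067,"ty": 0.0016,"tz": -0.0006,"yaw": 0},{"tx": 0.067,"ty": 0.0016,"tz": -0.0006,"yaw": 0}]'

```text
time_s: 2.45
position: [0.4839, -0.1087, 0.0307]
orientation: [-1.809, 1.565, -2.922]
ft_force: [-0.4, 0.5, 0.7]
gripper_width: 0.834
```

```bash
python3 - <<'E'
from h import *
from scipy.spatial.transform import Rotation as Ro
im=vision.snapshot("side")[:,:,::-1].copy()
s=env.state();R=Ro.from_euler("xyz",s["orientation"]).as_matrix();p=np.array(s["position"])
w=s["gripper_width"]*.088
pts=[];
for sg in(-1,1):
  for a in(0,.0175):
    for b in(-.009,.009): pts.append(p+R@[.017,sg*(w/2+a),b])
px=w2pix("side",np.array(pts))
big=cv2.resize(im[210:320,230:380],None,fx=5,fy=5,interpolation=cv2.INTER_CUBIC)
for x in px: cv2.circle(big,tuple(int(t) for t in (x-[230,210]+.5)*5),3,(0,0,255),-1)
from fit import tw
q=np.load("q.npy")
for x in w2pix("side",tw(q,np.array([[-120,13.5,11],[-120,-13.5,11],[-6,-13.5,42],[-116,0,6],[-40,13.5,11],[-40,-13.5,11]])/1e3)): cv2.circle(big,tuple(int(t) for t in (x-[230,210]+.5)*5),3,(0,255,0),-1)
cv2.imwrite("pics/s3.png",big)
E
python3 plan.py -127 1.5 13
```

```text
t 2.5 TCP [ 0.4844 -0.1085  0.031 ] goal [ 0.4949 -0.1082  0.03  ] shift tool mm [1.  9.5 4.4] yaw deg -0.2 (about tool x) tilt [-1.0e+00 -4.2e-03 -8.0e-04]
TCP station mm [-97.7  22.8] F [ 0.5  0.6 -0.1] w 0.8353403260473038 jaw world deg 26.22 want 26.43 j [ 0.43  0.69 -0.37  2.03  0.5   0.51  0.14]
```

View pics/s3.png

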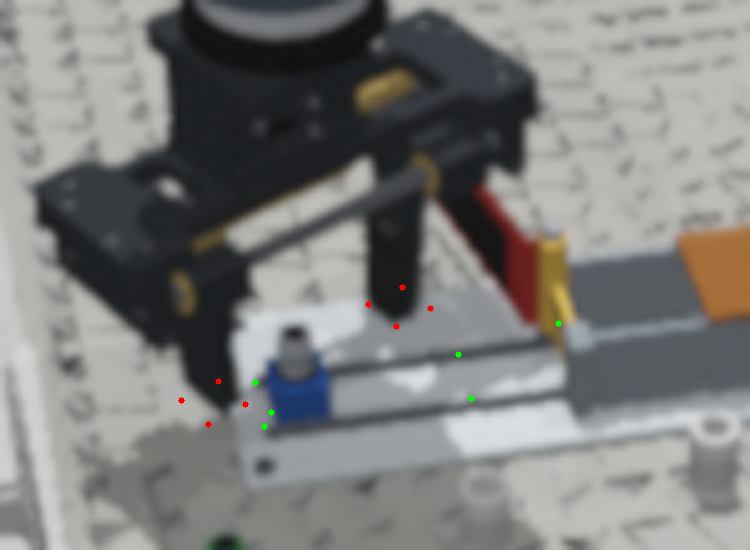

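The fingers are thinner at the tips than I modelled, and their leading edges sit roughly where expected. The rear finger's tip is near (225,408), just behind the carrier at (298,390). The tip of the front finger is near (395,320), short of the lever. I'll compute the stage shifts.

```bash
for x in -110 -85; do python3 plan.py $x 1.5 11.5|head -1; done
```

```text
t 2.5 TCP [ 0.4844 -0.1085  0.031 ] goal [ 0.5119 -0.109   0.0285] shift tool mm [ 2.4 24.4 12.6] yaw deg -0.2 (about tool x) tilt [-1.0e+00 -4.2e-03 -8.0e-04]
t 2.5 TCP [ 0.4844 -0.1085  0.031 ] goal [ 0.5368 -0.1101  0.0285] shift tool mm [ 2.3 46.3 24.6] yaw deg -0.2 (about tool x) tilt [-1.0e+00 -4.2e-03 -8.0e-04]
```

step_arm --increments '[{"tx": 0.0023,"ty": 0.004,"tz": 0.0018,"yaw": -0.2},{"tx": 0.0023,"ty": 0.009,"tz": 0.0043,"yaw": -0.2},{"tx": 0.0023,"ty": 0.014,"tz": 0.007,"yaw": -0.2},{"tx": 0.0023,"ty": 0.0193,"tz": 0.0098,"yaw": -0.2},{"tx": 0.0023,"ty": 0.0244,"tz": 0.0126,"yaw": -0.2},{"tx": 0.0023,"ty": 0.0299,"tz": 0.0156,"yaw": -0.2},{"tx": 0.0023,"ty": 0.0354,"tz": 0.0186,"yaw": -0.2},{"tx": 0.0023,"ty": 0.0409,"tz": 0.0216,"yaw": -0.2},{"tx": 0.0023,"ty": 0.0463,"tz": 0.0246,"yaw": -0.2},{"tx": 0.0023,"ty": 0.0463,"tz": 0.0246,"yaw": -0.2}]'

```text
time_s: 3.33
position: [0.5376, -0.1086, 0.0282]
orientation: [-2.165, 1.567, 3.01]
ft_force: [-1.9, 3.7, -1.9]
gripper_width: 0.832
```

```bash
python3 -c "
from h import *
crop('side','s4',230,200,150,110,5)"; for x in -85 -50 -20 0; do python3 plan.py $x 1.5 11.5; done
```

```text
t 3.3833 TCP [ 0.5374 -0.1086  0.0282] goal [ 0.5368 -0.1101  0.0285] shift tool mm [-0.3 -1.2  1.1] yaw deg 0.1 (about tool x) tilt [-1.     -0.0029 -0.0022]
TCP station mm [-44.8  25.1] F [-1.5  3.5 -1.3] w 0.8308892486786228 jaw world deg 26.51 want 26.43 j [ 0.41  0.75 -0.39  1.9   0.49  0.59  0.17]
t 3.3833 TCP [ 0.5374 -0.1086  0.0282] goal [ 0.5718 -0.1117  0.0285] shift tool mm [-0.4 29.4 18.1] yaw deg 0.1 (about tool x) tilt [-1.     -0.0029 -0.0022]
TCP station mm [-44.8  25.1] F [-1.5  3.5 -1.3] w 0.8308892486786228 jaw world deg 26.51 want 26.43 j [ 0.41  0.75 -0.39  1.9   0.49  0.59  0.17]
t 3.3833 TCP [ 0.5374 -0.1086  0.0282] goal [ 0.6018 -0.113   0.0285] shift tool mm [-0.5 55.6 32.7] yaw deg 0.1 (about tool x) tilt [-1.     -0.0029 -0.0022]
TCP station mm [-44.8  25.1] F [-1.5  3.5 -1.3] w 0.8308892486786228 jaw world deg 26.51 want 26.43 j [ 0.41  0.75 -0.39  1.9   0.49  0.59  0.17]
t 3.3833 TCP [ 0.5374 -0.1086  0.0282] goal [ 0.6218 -0.1139  0.0285] shift tool mm [-0.6 73.1 42.4] yaw deg 0.1 (about tool x) tilt [-1.     -0.0029 -0.0022]
TCP station mm [-44.8  25.1] F [-1.5  3.5 -1.3] w 0.8308892486786228 jaw world deg 26.51 want 26.43 j [ 0.41  0.75 -0.39  1.9   0.49  0.59  0.17]
```

View pics/s4.png

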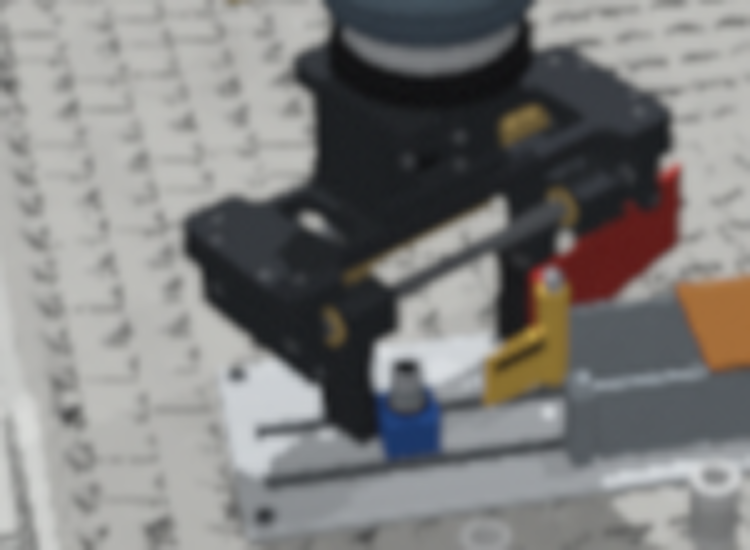

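The side view shows the flap swinging open, its free end at (490,390). The carrier at (408,425) is upright in front of the rear finger and has not reached the flap. I continue.

step_arm --increments '[{"tx": -0.0004,"ty": 0.005,"tz": 0.0038,"yaw": 0},{"tx": -0.0004,"ty": 0.01,"tz": 0.007,"yaw": 0},{"tx": -0.0004,"ty": 0.015,"tz": 0.0098,"yaw": 0},{"tx": -0.0004,"ty": 0.02,"tz": 0.0126,"yaw": 0},{"tx": -0.0004,"ty": 0.025,"tz": 0.0154,"yaw": 0},{"tx": -0.0004,"ty": 0.0294,"tz": 0.0181,"yaw": 0},{"tx": -0.0004,"ty": 0.0294,"tz": 0.0181,"yaw": 0}]'

```text
time_s: 3.97
position: [0.5736, -0.1115, 0.0287]
orientation: [-2.704, 1.569, 2.471]
ft_force: [0.6, 2.8, -1.5]
gripper_width: 0.833
```

```bash
python3 -c "
from h import *
crop('side','s5',250,200,150,110,5)"; for x in -50 -25 0; do python3 plan.py $x 1.5 11.5; done
```

```text
t 4.0167 TCP [ 0.5734 -0.1113  0.0287] goal [ 0.5718 -0.1117  0.0285] shift tool mm [ 0.2 -1.6 -0.4] yaw deg 0.1 (about tool x) tilt [-1.0e+00 -2.0e-04 -1.5e-03]
TCP station mm [-8.7 24. ] F [ 1.2  2.9 -1.5] w 0.8358728106435881 jaw world deg 26.52 want 26.43 j [ 0.41  0.79 -0.4   1.81  0.47  0.64  0.19]
t 4.0167 TCP [ 0.5734 -0.1113  0.0287] goal [ 0.5968 -0.1128  0.0285] shift tool mm [ 0.2 20.3 11.8] yaw deg 0.1 (about tool x) tilt [-1.0e+00 -2.0e-04 -1.5e-03]
TCP station mm [-8.7 24. ] F [ 1.2  2.9 -1.5] w 0.8358728106435881 jaw world deg 26.52 want 26.43 j [ 0.41  0.79 -0.4   1.81  0.47  0.64  0.19]
t 4.0167 TCP [ 0.5734 -0.1113  0.0287] goal [ 0.6218 -0.1139  0.0285] shift tool mm [ 0.1 42.1 23.9] yaw deg 0.1 (about tool x) tilt [-1.0e+00 -2.0e-04 -1.5e-03]
TCP station mm [-8.7 24. ] F [ 1.2  2.9 -1.5] w 0.8358728106435881 jaw world deg 26.52 want 26.43 j [ 0.41  0.79 -0.4   1.81  0.47  0.64  0.19]
```

View pics/s5.png

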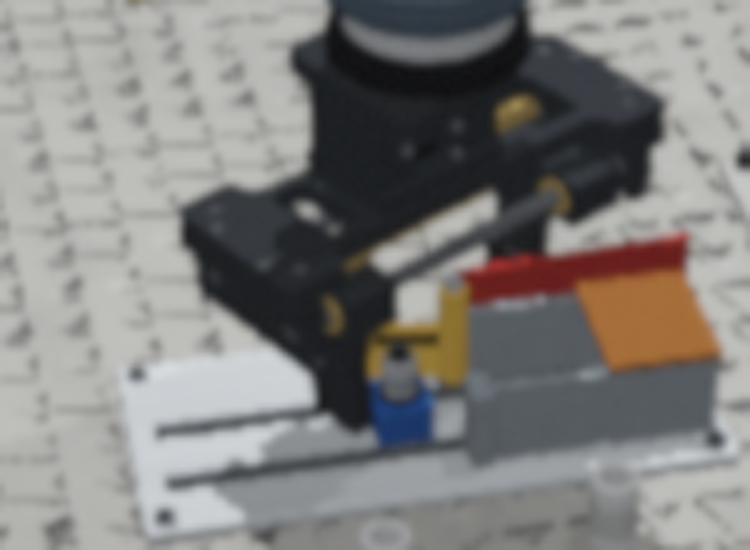

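The flap is fully open, the lever lies along the lane, and the carrier at (400,410) is upright beside the open flap. I push on through the doorway.

step_arm --increments '[{"tx": 0.0002,"ty": 0.0045,"tz": 0.0027,"yaw": 0},{"tx": 0.0002,"ty": 0.009,"tz": 0.0054,"yaw": 0},{"tx": 0.0002,"ty": 0.0135,"tz": 0.008,"yaw": 0},{"tx": 0.0002,"ty": 0.018,"tz": 0.0105,"yaw": 0},{"tx": 0.0002,"ty": 0.0225,"tz": 0.013,"yaw": 0},{"tx": 0.0002,"ty": 0.0265,"tz": 0.0152,"yaw": 0}]'

```text
time_s: 4.52
position: [0.6046, -0.1134, 0.0285]
orientation: [-3.051, 1.57, 2.124]
ft_force: [-2.8, 1.7, 1.3]
gripper_width: 0.833
```

```bash
for x in 0 3; do python3 plan.py $x 1.5 11.5; done
```

```text
t 4.5167 TCP [ 0.6046 -0.1134  0.0285] goal [ 0.6218 -0.1139  0.0285] shift tool mm [ 0.  15.1  8.1] yaw deg 0.1 (about tool x) tilt [-1.0e+00 -1.0e-04 -1.1e-03]
TCP station mm [22.6 23.2] F [-2.8  1.7  1.3] w 0.8334370134398713 jaw world deg 26.5 want 26.43 j [ 0.4   0.83 -0.4   1.72  0.47  0.69  0.21]
t 4.5167 TCP [ 0.6046 -0.1134  0.0285] goal [ 0.6248 -0.1141  0.0285] shift tool mm [ 0.  17.7  9.6] yaw deg 0.1 (about tool x) tilt [-1.0e+00 -1.0e-04 -1.1e-03]
TCP station mm [22.6 23.2] F [-2.8  1.7  1.3] w 0.8334370134398713 jaw world deg 26.5 want 26.43 j [ 0.4   0.83 -0.4   1.72  0.47  0.69  0.21]
```

step_arm --increments '[{"tx": 0,"ty": 0.004,"tz": 0.0021,"yaw": 0},{"tx": 0,"ty": 0.008,"tz": 0.0043,"yaw": 0},{"tx": 0,"ty": 0.0115,"tz": 0.0062,"yaw": 0},{"tx": 0,"ty": 0.015,"tz": 0.0081,"yaw": 0},{"tx": 0,"ty": 0.0177,"tz": 0.0096,"yaw": 0},{"tx": 0,"ty": 0.0177,"tz": 0.0096,"yaw": 0}]'

```text
time_s: 5.02
position: [0.6257, -0.1142, 0.0287]
orientation: [2.062, 1.57, 0.954]
ft_force: [-0.8, -0.0, -0.2]
gripper_width: 0.831
```

```bash
python3 -c "
from h import *
crop('side','s6',250,200,150,110,5)"; python3 plan.py 3 1.5 11.5
```

```text
t 5.0667 TCP [ 0.6256 -0.114   0.0287] goal [ 0.6248 -0.1141  0.0285] shift tool mm [ 0.2 -0.8 -0.4] yaw deg 0.1 (about tool x) tilt [-1.0e+00  1.5e-03 -5.0e-04]
TCP station mm [43.6 23.6] F [ 0.3  0.7 -0.9] w 0.8364215458612642 jaw world deg 26.5 want 26.43 j [ 0.39  0.85 -0.4   1.67  0.46  0.72  0.22]
```

View pics/s6.png

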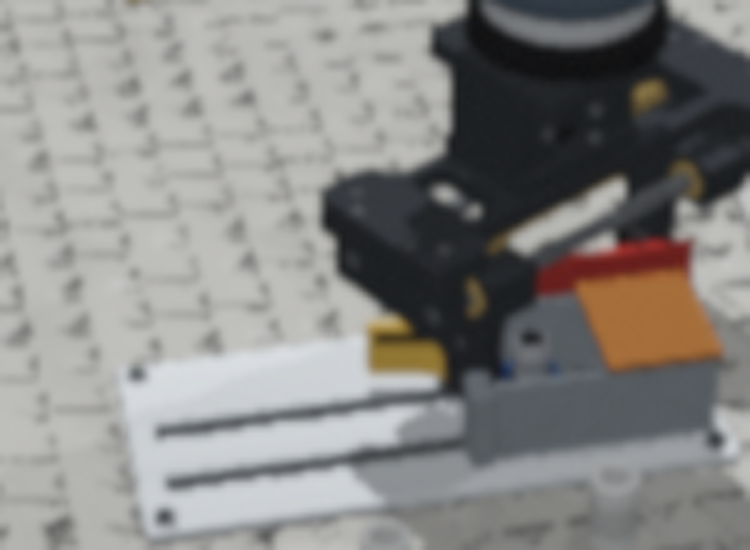

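The carrier stands upright in the pocket, its sleeve top at (530,337). I back off about 8 mm so the finger doesn't rub the carrier, then lift straight up. The lever stays held until the tips clear its top.

step_arm --increments '[{"tx": 0,"ty": -0.004,"tz": -0.0022,"yaw": 0},{"tx": 0,"ty": -0.008,"tz": -0.0043,"yaw": 0},{"tx": 0,"ty": -0.008,"tz": -0.0043,"yaw": 0},{"tx": -0.02,"ty": -0.008,"tz": -0.0043,"yaw": 0},{"tx": -0.05,"ty": -0.008,"tz": -0.0043,"yaw": 0},{"tx": -0.085,"ty": -0.008,"tz": -0.0043,"yaw": 0},{"tx": -0.12,"ty": -0.008,"tz": -0.0043,"yaw": 0},{"tx": -0.15,"ty": -0.008,"tz": -0.0043,"yaw": 0},{"tx": -0.17,"ty": -0.008,"tz": -0.0043,"yaw": 0},{"tx": -0.17,"ty": -0.008,"tz": -0.0043,"yaw": 0}]'

```text
time_s: 5.9
position: [0.6187, -0.1146, 0.2037]
orientation: [1.019, 1.562, -0.09]
ft_force: [0.2, 0.2, 0.2]
gripper_width: 0.833
```

```bash
python3 -c "
from h import *
crop('side','s7',250,200,150,110,5)
p=pix2w('side',250+530/5-.4,200+337/5-.4,.042);q=np.load('q.npy');print(p,p[:2]-q[:2])"; python3 plan.py -200 1.5 200
```

```text
[ 0.60715602 -0.1344045   0.042     ] [0.02611935 0.00123377]
t 5.95 TCP [ 0.6175 -0.1146  0.2011] goal [ 0.422 -0.105  0.217] shift tool mm [ -17.  -170.7  -95.7] yaw deg 0.0 (about tool x) tilt [-1.      0.0046  0.0027]
TCP station mm [35.5 22.6] F [ 0.1  0.  -0.2] w 0.8308365004163428 jaw world deg 26.46 want 26.43 j [ 0.46  0.61 -0.5   1.63  0.34  0.99  0.31]
```

View pics/s7.png

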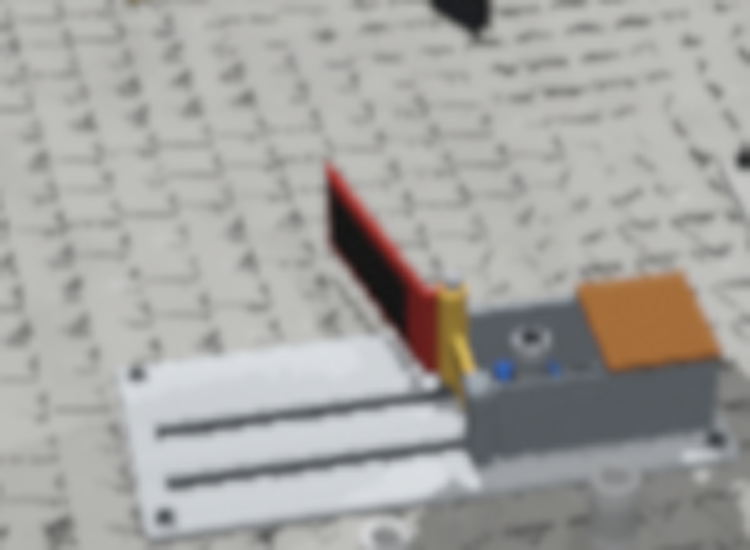

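The flap is closed with the lever back in place, and the carrier stands upright at station x of about 26 mm behind it. The robot is clear, so I hand in.

step_arm --increments '[{"tx": 0,"ty": 0,"tz": 0,"yaw": 0},{"tx": 0,"ty": 0,"tz": 0,"yaw": 0},{"tx": 0,"ty": 0,"tz": 0,"yaw": 0}]'

```text
time_s: 6.2
position: [0.6166, -0.1148, 0.1996]
orientation: [1.037, 1.568, -0.072]
ft_force: [-0.6, 0.1, 0.3]
gripper_width: 0.83
```

```bash
python3 -c "
from plant import workorder
print(workorder.job_done())"
```

```text
the job is handed in; nothing more can be done
None
```

The carrier is in the finished-parts pocket, the flap is closed behind it, and I handed the job in at about 6.2 s. I turned the gripper so the left finger led. It pushed the lever and held the flap open while the right finger pushed the carrier through. I then backed off about 8 mm and lifted straight up.

**Last checks:**
- **Carrier and flap:** The last side picture shows the carrier upright with its middle about 26 mm behind the flap plane, so its rear is about 14 mm clear. The lever is back in its closed position.
- **Forces:** The readings I took during the push were about 4 N at most, and near zero once the arm was clear.
- **Other things on the worktop:** The arm came near none of them. I did not take a final top view to measure them.

**What went wrong or disagreed:**
- My first move row was in mm instead of m. The step limit clipped it, and it moved harmlessly in the intended direction.
- The side camera disagreed with the station position I fitted from the top view by about 2–3 mm.
- The finger tips looked thinner, and perhaps a few mm higher, than I had modelled.

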